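Show where the left-out tube belongs

TASK

Show a trainee which sample tube was left out and where it belongs, by pointing only, with the fingers downward. First hold the fingertips centred one to five centimetres above the cap of the 50 ml tube that stands by itself on the worktop, for at least one second; then hold them centred above the one empty hole of the otherwise full green tube rack nearest the robot, one to five centimetres above the level of the caps round it, for at least one second, and finish while still pointing there. Touch nothing, and pick up or move nothing.

Things in the scene. Friction and masses are not known exactly. Their poses are not given: they have to be found in the camera images.
- lone_cap (a point): centre of the top of the blue screw cap (34 mm across) of the lone 50 ml tube, which stands upright on the worktop left of the rack (27 mm body, 34 mm cap, 112 mm tall; tops at about z = 0.112). z axis up
- lone_tube: the lone loose 50 ml tube itself; origin at the centre of its underside, z axis up; weighs about 20 g and topples easily
- vacancy: the one empty hole of the rack (30 mm wide); origin at the centre of its mouth, level with the rack's top, 66 mm above the worktop; z axis up. Tubes in the neighbouring holes (37 mm away) rise 50 mm above this point, to about z = 0.116
- rack: the green rack in the middle of the worktop, nearest the robot (others stand far behind), a rack for 50 ml tubes, 116 mm (x) by 190 mm (y) by 66 mm high, 3 rows along x by 5 along y, holes 37 mm apart, the middle one at its centre; origin at the centre of the underside. Fixed to the worktop. Every hole but one holds a 50 ml tube with a blue cap, whose top is 116 mm above the worktop; the empty hole differs from run to run
- small_bottle: a bystander: empty 250 ml glass bottle with blue cap, 69 mm across, 140 mm tall, standing upright left of the rack, before or behind the lone tube; origin at the centre of its underside
- well_plate: a bystander: white microplate, 85 by 128 by 15 mm, lying right of the rack; origin at the centre of its underside

How it is judged:
By the outcome, as a careful person would: the job done as asked, in the order asked, and still so for the second after the job is handed in, with the robot touching nothing.
It also fails if it takes over 38 s, if anything falls off the work surface, if the arm or the gripper's body presses on something with over 40 N, if the wrist force passes 120 N, or if a joint passes its speed limit or range.

ROBOT

A 7-joint arm with a two-finger parallel gripper is mounted at the origin on a cart in front of the work surface, level with it; the furniture and walls round the work are solid. World frame = base frame: x ahead of the robot, y to its left, z up, the work surface at z = 0. Lengths are in m, angles in rad, forces in N, time in s.
With the tool pointing down it reaches from about 0.4 to 0.925 m from the base axis. Payload 5.6 kg.
Tool frame: the origin (TCP) lies on the mounting face of the last link; the fingertips stand 173 mm ahead of it and the grasp point (between the pads) lies 155 mm ahead of it; x points along the fingers, y is the direction in which the jaws open and shut, and the axes are right-handed (so a half turn about x gives the same grasp; the last joint's range is limited). The gripper opens to 85 mm and grips with 20 to 120 N. Pads are 22 mm wide; open, the fingers measure 114 mm over their backs; the gripper's body (76 mm by 85 mm) begins 54 mm behind the grasp point. The pads swing forward as they close: fully open they stand 13 mm farther back than shut.
Start: joints at [1.153, 0.468, -0.012, 1.603, 0.006, 1.071, -0.056], TCP at [0.238, -0.605, 0.405] pointing down, gripper open.
Joint ranges: [-2.53, 2.53], [-0.31, 2.02], [-1.57, 1.55], [0.28, 2.44], [-1.29, 4.43], [0.15, 1.84], [-2.92, 2.92]. Speed limits (rad/s): [2.57, 2.57, 3.14, 3.14, 3.14, 3.14, 3.14].

INTERFACE

Orientations are given as a unit quaternion [x, y, z, w].
In Python, from bench import ctrl gives the robot as it stands.
- The arm moves only by the tool step_arm, never from a script. Its argument "increments" is a list of rows, each an object of numbers: "claw": the finger opening in cm, from 0 to 8.54; "x", "y", "z": the shift along the world's x, y, z in cm; "roll": the turn about the world's z in degrees. In form: [{"claw": .., "x": .., "y": .., "z": .., "roll": ..}, ...]. A call has 1 to 10 rows; each row shifts and turns the commanded pose from where the row before left it; what a row does not reach is not made up. A row lasts 1/10 s, in which the tool goes at most 50 mm and 8.59 degrees, less where a joint would pass 70% of its speed; a pose out of reach is approached as far as the arm can. A call with a gripper value outside its range is refused whole. The fingers move at their own pace and stop on an object; "newtons" is the grip in N (left out, the last holds). Time passes only in rows, so rows that do not move let the fingers close. It gives the time, the measured TCP pose, the force and the opening at its end, in the units of the state.
- ctrl.state(): the state, without advancing time (a new reading comes with each control period).
- ctrl.snapshot(name): name is "side" or "top"; returns a dict with "image" (384x512x3 uint8, blue, green, red), "camera_matrix" (3x3 intrinsics, pixels), "world_to_cam" (4x4, takes a point from world to camera coordinates). Camera axes: x right, y down, z forward; pixel columns grow to the right and rows downward; lengths in m; the calibration is good to about 2 mm. A picture is of the moment at which its call begins. There is no depth.
- ctrl.job_done(): hands the job in, once; it reports no verdict.
The state is a dict: "t": time; "joint_positions": joint angles; "qd": joint speeds; "tau": joint torques, N m; "tool_pos": TCP position; "tool_rot": TCP orientation; "wrist_force": force on the tool from outside, world axes, zero at the start; "torque": the same for the moment, N m; "opening": opening from 0.0 (shut) to 1.0 (fully open).
Only numpy, scipy, OpenCV 4.12 (cv2) and the standard library are available. Lean on these libraries where they do the work, as an engineer would, in place of code of your own. Each camera call takes 0.05 s, during which the arm holds its last target.

## Working session

There is one attempt and no reset: what is moved stays moved. The work goes in short steps, Python scripts to look and compute and a tool call to move; the robot and the scene stay as the last step left them, time stands still between calls to the robot, and variables do not carry over. Pictures are saved under pics/ and viewed, and the job is handed in when it is done.

Besides the shell and the picture viewer there is one more tool, called after "Request:" in YAML: its name, and indented under it one key for each argument. step_arm: Moves the arm, as the interface text tells. Its arguments: {"type":"object","properties":{"increments":{"type":"array"},"newtons":{"type":"number"}},"required":["increments"]}

```bash
mkdir -p pics
python3 - <<'E'
from bench import ctrl
import cv2,pickle,numpy as np
d={}
for n in("top","side"):
    s=ctrl.snapshot(n); d[n]=s; cv2.imwrite(f"pics/{n}0.png",s["image"])
    print(n,np.round(s["camera_matrix"],1).tolist(),np.round(s["world_to_cam"],3).tolist())
pickle.dump(d,open("s0.pkl","wb"))
print(ctrl.state())
E
```

```text
top [[478.8, 0.0, 255.9], [0.0, 478.8, 194.4], [0.0, 0.0, 1.0]] [[-0.006, -1.0, 0.016, -0.097], [-0.996, 0.005, -0.084, 0.528], [0.084, -0.016, -0.996, 1.521], [0.0, 0.0, 0.0, 1.0]]
side [[497.6, 0.0, 253.3], [0.0, 497.6, 187.0], [0.0, 0.0, 1.0]] [[-1.0, 0.011, -0.018, 0.532], [0.022, 0.544, -0.839, 0.102], [0.001, -0.839, -0.544, 1.588], [0.0, 0.0, 0.0, 1.0]]
{'t': 0.1, 'joint_positions': array([ 1.15301164,  0.46828164, -0.01160099,  1.60355142,  0.00600494,
        1.07137555, -0.05635555]), 'qd': array([-0.0003215 , -0.00093841, -0.00018905, -0.00129659, -0.00031991,
        0.00104203,  0.00053498]), 'tau': array([ 2.12642117e-04, -5.33527350e+01,  2.13638856e-02, -2.51969343e+01,
        1.15751463e-02,  4.26725965e-03, -9.78575002e-06]), 'tool_pos': array([ 0.23781835, -0.60468451,  0.40382997]), 'tool_rot': array([-0.69458986, -0.13223075,  0.69488085, -0.13115087]), 'wrist_force': array([ 0.76444835, -0.89456218, -1.23166314]), 'torque': array([ 0.00443815, -0.02823698, -0.00305778]), 'opening': 0.9979646657207492}
```

View pics/top0.png

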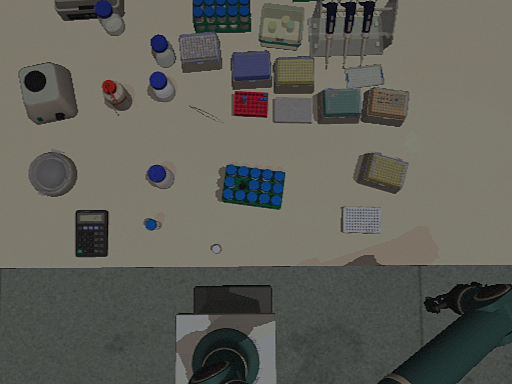

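View pics/side0.png

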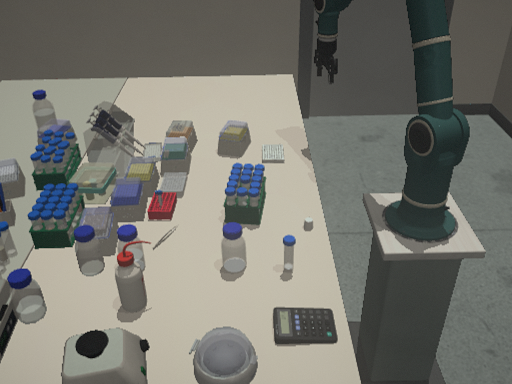

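The top view shows the lone tube's cap at about (152,225), the bottle at (158,175), the rack at about (253,187) and a dark gap in the rack near (242,185). The side view shows the same lone tube at about (289,240). Next I measure the caps.

```bash
cat > h.py <<'E'
import numpy as np,cv2
def ray(s,u,v,z):
    K=s["camera_matrix"];T=s["world_to_cam"];R=T[:3,:3];c=-R.T@T[:3,3]
    d=R.T@np.linalg.inv(K)@[u,v,1]
    return c+d*(z-c[2])/d[2]
def blue(im):
    h=cv2.cvtColor(im,cv2.COLOR_BGR2HSV)
    return cv2.inRange(h,(98,130,90),(118,255,255))
def proj(s,p):
    q=s["world_to_cam"]@np.r_[p,1];q=s["camera_matrix"]@q[:3];return q[:2]/q[2]
E
python3 - <<'E'
import pickle
from h import *
d=pickle.load(open("s0.pkl","rb"))
s=d["top"];im=s["image"];m=blue(im)
def comps(m,s,x0,x1,y0,y1,z):
    n,l,st,c=cv2.connectedComponentsWithStats(m)
    for i in range(1,n):
        u,v=c[i]
        if x0<u<x1 and y0<v<y1 and st[i,4]>8: print(np.round(c[i],1),st[i].tolist(),np.round(ray(s,u,v,z),4))
comps(m,s,130,300,150,240,.114)
print("side");comps(blue(d["side"]["image"]),d["side"],215,310,155,260,.114)
for n,(a,b,c,e) in {"top":(130,300,150,240),"side":(215,310,155,285)}.items():
    r=d[n]["image"][c:e,a:b];mm=cv2.cvtColor(blue(d[n]["image"])[c:e,a:b],cv2.COLOR_GRAY2BGR)
    k=np.vstack([r,mm]); f=min(800/k.shape[1],600/k.shape[0])
    cv2.imwrite(f"pics/{n}_crop.png",cv2.resize(k,None,fx=f,fy=f,interpolation=cv2.INTER_CUBIC)); print(n,f)
E
```

```text
[230.8 169.1] [226, 165, 11, 9, 78] [ 0.5973 -0.0225  0.114 ]
[156.  172.9] [148, 166, 17, 16, 195] [0.5867 0.2044 0.114 ]
[242.9 170.7] [238, 166, 11, 10, 84] [ 0.5924 -0.0591  0.114 ]
[254.9 172.4] [250, 168, 11, 10, 82] [ 0.587  -0.0957  0.114 ]
[267. 174.] [262, 170, 11, 9, 79] [ 0.5818 -0.1327  0.114 ]
[279.  175.6] [274, 171, 11, 10, 82] [ 0.5769 -0.169   0.114 ]
[229.2 181.2] [224, 177, 11, 10, 81] [ 0.5604 -0.0174  0.114 ]
[253.4 184.4] [249, 180, 10, 10, 81] [ 0.5504 -0.0909  0.114 ]
[265.5 185.9] [261, 181, 10, 10, 79] [ 0.5454 -0.1277  0.114 ]
[277.4 187.5] [273, 183, 10, 10, 81] [ 0.5404 -0.164   0.114 ]
[227.6 193.3] [223, 189, 10, 10, 83] [ 0.5236 -0.0125  0.114 ]
[239.6 194.7] [235, 190, 10, 10, 83] [ 0.519 -0.049  0.114]
[251.7 196.5] [247, 192, 10, 10, 83] [ 0.5136 -0.0856  0.114 ]
[263.9 198. ] [259, 194, 11, 10, 84] [ 0.5086 -0.1225  0.114 ]
[275.9 199.6] [271, 195, 11, 10, 84] [ 0.5037 -0.1589  0.114 ]
[150.2 224.3] [146, 220, 10, 10, 80] [0.431 0.22  0.114]
side
[233.1 177.8] [225, 164, 17, 28, 218] [ 0.594  -0.0901  0.114 ]
[246.2 171.8] [241, 164, 12, 17, 118] [ 0.5519 -0.1256  0.114 ]
[255.9 179.3] [249, 165, 15, 29, 213] [ 0.5207 -0.0782  0.114 ]
[241.5 189.8] [237, 187, 10, 6, 46] [ 0.5664 -0.0185  0.114 ]
[231.9 227.2] [223, 223, 18, 10, 128] [0.5913 0.1699 0.114 ]
[288.9 238.5] [284, 236, 11, 6, 57] [0.4367 0.2249 0.114 ]
top 3.3333333333333335
side 2.3076923076923075
```

View pics/top_crop.png

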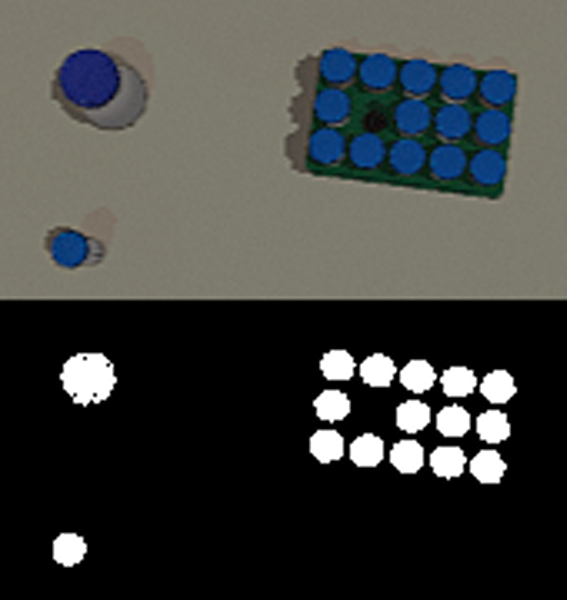

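View pics/side_crop.png

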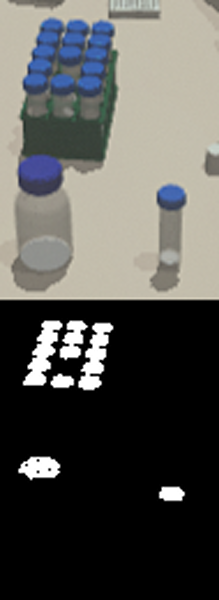

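The top view gives the vacancy clearly as row 2, column 2 from the left, near (0.555, -0.054). The side ray for the lone cap is about 6 mm off the top ray, probably because the mask misses the shaded edge, so I check it with a looser mask.

Run:
```python
import pickle
from h import *
d=pickle.load(open("s0.pkl","rb"))
for n,(a,b,c,e) in {"top":(138,165,212,240),"side":(275,305,230,252)}.items():
    s=d[n];h=cv2.cvtColor(s["image"],cv2.COLOR_BGR2HSV)
    for lo in (40,60,90):
        m=cv2.inRange(h,(95,110,lo),(125,255,255))[c:e,a:b]
        y,x=np.nonzero(m); x0,x1,y0,y1=x.min()+a,x.max()+a,y.min()+c,y.max()+c
        print(n,lo,len(x),x0,x1,y0,y1,np.round(ray(s,(x0+x1)/2,y.mean()+c,.112 if n=="top" else .105),4))
s=d["top"]
T=np.array([[242.9,170.7],[239.6,194.7],[229.2,181.2],[253.4,184.4]]).mean(0)
v=ray(s,*T,.116);print("vac",v.round(4))
print("proj in side of lone,vac",proj(d["side"],[.431,.22,.112]),proj(d["side"],v))
r=cv2.resize(d["side"]["image"][155:260,215:315],None,fx=5.5,fy=5.5,interpolation=cv2.INTER_NEAREST)
for p in([.431,.22,.112],v):
    q=((proj(d["side"],p)-[215,155]+.5)*5.5).astype(int); cv2.circle(r,tuple(map(int,q)),4,(0,0,255),-1)
cv2.imwrite("pics/side_mark.png",r)
```

```text
top 40 89 146 155 219 229 [0.4312 0.2196 0.112 ]
top 60 87 146 155 220 229 [0.4309 0.2196 0.112 ]
top 90 80 146 155 220 229 [0.431  0.2196 0.112 ]
side 40 68 283 294 235 242 [0.4369 0.2145 0.105 ]
side 60 68 283 294 235 242 [0.4369 0.2145 0.105 ]
side 90 68 283 294 235 242 [0.4369 0.2145 0.105 ]
vac [ 0.5553 -0.0542  0.116 ]
proj in side of lone,vac [290.88915275 237.90688536] [245.08743248 183.04451256]
```

View pics/side_mark.png

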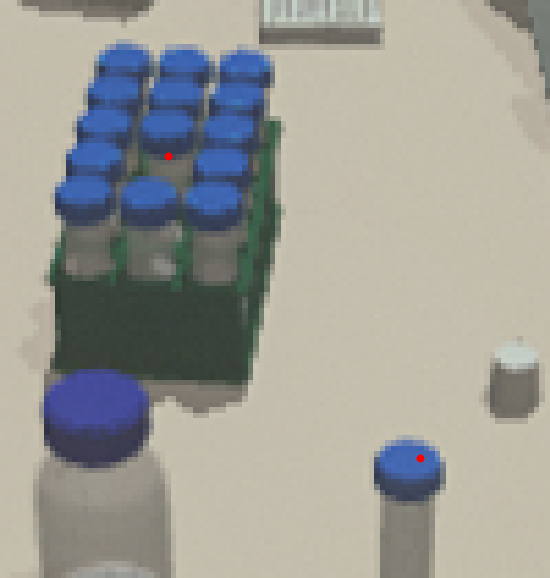

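Request:
step_arm:
  increments:
    - {"claw":0,"x":2}
    - {"claw":0,"x":3}
    - {"claw":0,"x":3}
    - {"claw":0,"x":3,"y":2}
    - {"claw":0,"x":3,"y":3}
    - {"claw":0,"x":3,"y":3}
    - {"claw":0,"x":3,"y":3}
    - {"claw":0,"x":2,"y":3}
    - {"claw":0,"x":2,"y":3}
    - {"claw":0,"x":1,"y":3}

```text
invalid input
```

The side marks fall about 2 px right of the cap centre. The two cameras therefore disagree by about 5 mm in x, so I aim between them: lone cap (0.433, 0.219), vacancy (0.557, -0.054). The move was refused, probably because every row needs all its fields.

Request:
step_arm:
  increments:
    - {"claw":0,"x":2,"y":0,"z":0,"roll":0}
    - {"claw":0,"x":3,"y":0,"z":0,"roll":0}
    - {"claw":0,"x":3,"y":0,"z":0,"roll":0}
    - {"claw":0,"x":3,"y":2,"z":0,"roll":0}
    - {"claw":0,"x":3,"y":3,"z":0,"roll":0}
    - {"claw":0,"x":3,"y":3,"z":0,"roll":0}
    - {"claw":0,"x":3,"y":3,"z":0,"roll":0}
    - {"claw":0,"x":2,"y":3,"z":0,"roll":0}
    - {"claw":0,"x":2,"y":3,"z":0,"roll":0}
    - {"claw":0,"x":1,"y":3,"z":0,"roll":0}

```text
t: 1.1
tool_pos: [0.491, -0.4019, 0.4043]
tool_rot: [0.695, 0.133, -0.694, 0.133]
wrist_force: [0.3, -0.1, -0.0]
opening: -0.0
```

Request:
step_arm:
  increments:
    - {"claw":0,"x":0,"y":3,"z":0,"roll":0}
    - {"claw":0,"x":0,"y":4,"z":0,"roll":0}
    - {"claw":0,"x":0,"y":4,"z":0,"roll":0}
    - {"claw":0,"x":0,"y":4,"z":0,"roll":0}
    - {"claw":0,"x":0,"y":4,"z":0,"roll":0}
    - {"claw":0,"x":0,"y":4,"z":0,"roll":0}
    - {"claw":0,"x":0,"y":4,"z":0,"roll":0}
    - {"claw":0,"x":0,"y":4,"z":0,"roll":0}
    - {"claw":0,"x":0,"y":4,"z":0,"roll":0}
    - {"claw":0,"x":0,"y":3,"z":0,"roll":0}

```text
t: 2.1
tool_pos: [0.4881, -0.021, 0.4049]
tool_rot: [0.695, 0.133, -0.694, 0.133]
wrist_force: [0.7, -0.2, 0.1]
opening: 0.004
```

Request:
step_arm:
  increments:
    - {"claw":0,"x":-1,"y":3,"z":0,"roll":0}
    - {"claw":0,"x":-1,"y":4,"z":0,"roll":0}
    - {"claw":0,"x":-1,"y":4,"z":0,"roll":0}
    - {"claw":0,"x":-1,"y":4,"z":0,"roll":0}
    - {"claw":0,"x":-1,"y":4,"z":0,"roll":0}
    - {"claw":0,"x":0,"y":3,"z":0,"roll":0}
    - {"claw":0,"x":0,"y":1,"z":0,"roll":0}
    - {"claw":0,"x":0,"y":0,"z":0,"roll":0}
    - {"claw":0,"x":0,"y":0,"z":0,"roll":0}
    - {"claw":0,"x":0,"y":0,"z":0,"roll":0}

```text
t: 3.1
tool_pos: [0.4383, 0.2037, 0.4045]
tool_rot: [-0.695, -0.131, 0.695, -0.131]
wrist_force: [0.7, -0.1, 0.5]
opening: -0.002
```

Request:
step_arm:
  increments:
    - {"claw":0,"x":-0.5,"y":1.5,"z":0,"roll":0}
    - {"claw":0,"x":0,"y":0,"z":-2,"roll":0}
    - {"claw":0,"x":0,"y":0,"z":-2,"roll":0}
    - {"claw":0,"x":0,"y":0,"z":-2,"roll":0}
    - {"claw":0,"x":0,"y":0,"z":0,"roll":0}
    - {"claw":0,"x":0,"y":0,"z":0,"roll":0}

```text
t: 3.7
tool_pos: [0.4333, 0.2194, 0.3449]
tool_rot: [-0.695, -0.131, 0.695, -0.131]
wrist_force: [-0.1, 0.1, 0.5]
opening: 0.001
```

```bash
cat > look.py <<'E'
import sys,pickle
from bench import ctrl
from h import *
tag,px,py,pz=sys.argv[1],*map(float,sys.argv[2:5])
st=ctrl.state(); x,y,z,w=st["tool_rot"]
ax=np.array([1-2*(y*y+z*z),2*(x*y+z*w),2*(x*z-y*w)])
tip=st["tool_pos"]+.173*ax
print("t",st["t"],"tcp",st["tool_pos"].round(4),"tip",tip.round(4),"open",st["opening"],"ax",ax.round(3),"F",st["wrist_force"].round(1))
out=[]
for n in("top","side"):
    s=ctrl.snapshot(n);pickle.dump(s,open(f"{tag}_{n}.pkl","wb"))
    p=proj(s,np.array([px,py,pz]));q=proj(s,tip);print(n,p.round(1),q.round(1))
    o=np.maximum(p.astype(int)-[40,60],0);k=5
    r=s["image"][o[1]:o[1]+110,o[0]:o[0]+80]
    r=cv2.resize(r,None,fx=k,fy=k,interpolation=cv2.INTER_NEAREST)
    for a,c in((p,(0,0,255)),(q,(0,255,255))):
        b=((a-o+.5)*k).astype(int);cv2.drawMarker(r,tuple(map(int,b)),c,0,16,1)
    out.append(r);print("origin",o)
cv2.imwrite(f"pics/{tag}.png",np.hstack(out))
E
python3 look.py l1 .433 .219 .112
```

```text
t 3.7 tcp [0.4333 0.2194 0.3449] tip [0.4333 0.2193 0.1719] open 0.001070006992964781 ax [-0. -0. -1.] F [-0.1  0.1  0.5]
top [150.7 223.7] [146.4 223.1]
origin [110 163]
side [290.1 237.7] [290.5 219.9]
origin [250 177]
```

View pics/l1.png

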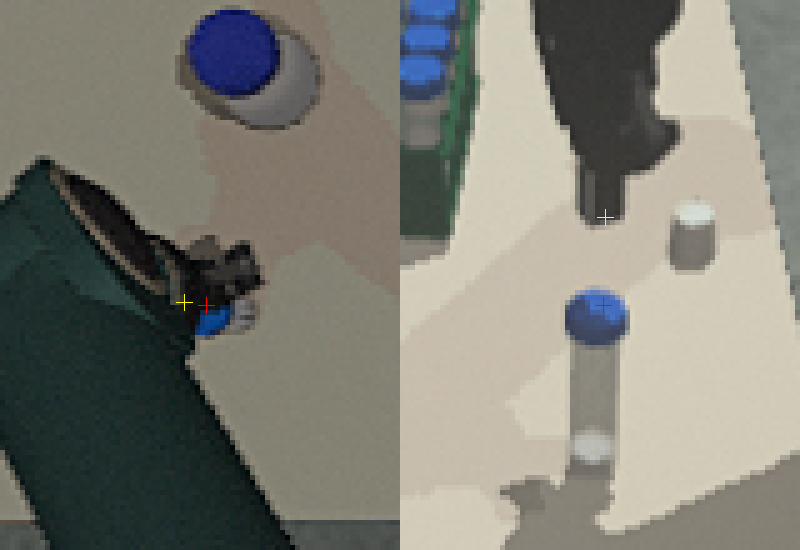

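The side view shows the tip at about (601,222) and the cap centre at about x=597 in the crop, so they line up to about 2 mm. I lower 3 cm with a 1 mm x correction, then hold.

Request:
step_arm:
  increments:
    - {"claw":0,"x":0.1,"y":0,"z":-1,"roll":0}
    - {"claw":0,"x":0,"y":0,"z":-1,"roll":0}
    - {"claw":0,"x":0,"y":0,"z":-1,"roll":0}
    - {"claw":0,"x":0,"y":0,"z":0,"roll":0}
    - {"claw":0,"x":0,"y":0,"z":0,"roll":0}
    - {"claw":0,"x":0,"y":0,"z":0,"roll":0}
    - {"claw":0,"x":0,"y":0,"z":0,"roll":0}
    - {"claw":0,"x":0,"y":0,"z":0,"roll":0}

```text
t: 4.6
tool_pos: [0.434, 0.2202, 0.315]
tool_rot: [0.695, 0.132, -0.695, 0.132]
wrist_force: [-0.2, -0.2, -0.7]
opening: -0.001
```

```bash
python3 look.py l2 .433 .219 .112
```

```text
t 4.6 tcp [0.434  0.2202 0.315 ] tip [0.4341 0.2202 0.142 ] open -0.0011794726444126708 ax [ 0.001  0.    -1.   ] F [-0.2 -0.2 -0.7]
top [150.7 223.7] [148.2 223. ]
origin [110 163]
side [290.1 237.7] [290.  229.2]
origin [250 177]
```

View pics/l2.png

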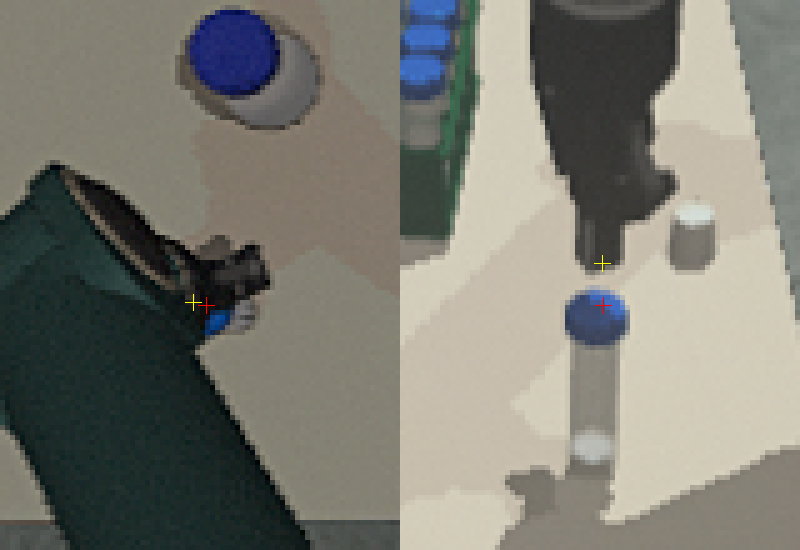

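The tips stand clear, about 3 cm above the cap and centred to about 2 mm in the side view. I hold here for 2 s more, then rise.

Request:
step_arm:
  increments:
    - {"claw":0,"x":0,"y":0,"z":0,"roll":0}
    - {"claw":0,"x":0,"y":0,"z":0,"roll":0}
    - {"claw":0,"x":0,"y":0,"z":0,"roll":0}
    - {"claw":0,"x":0,"y":0,"z":0,"roll":0}
    - {"claw":0,"x":0,"y":0,"z":0,"roll":0}
    - {"claw":0,"x":0,"y":0,"z":0,"roll":0}
    - {"claw":0,"x":0,"y":0,"z":0,"roll":0}
    - {"claw":0,"x":0,"y":0,"z":0,"roll":0}
    - {"claw":0,"x":0,"y":0,"z":0,"roll":0}
    - {"claw":0,"x":0,"y":0,"z":0,"roll":0}

```text
t: 5.7
tool_pos: [0.4339, 0.2201, 0.3147]
tool_rot: [-0.695, -0.132, 0.695, -0.132]
wrist_force: [0.4, 0.2, -0.0]
opening: 0.004
```

Request:
step_arm:
  increments:
    - {"claw":0,"x":0,"y":0,"z":0,"roll":0}
    - {"claw":0,"x":0,"y":0,"z":0,"roll":0}
    - {"claw":0,"x":0,"y":0,"z":0,"roll":0}
    - {"claw":0,"x":0,"y":0,"z":0,"roll":0}
    - {"claw":0,"x":0,"y":0,"z":0,"roll":0}
    - {"claw":0,"x":0,"y":0,"z":0,"roll":0}
    - {"claw":0,"x":0,"y":0,"z":1,"roll":0}
    - {"claw":0,"x":0,"y":0,"z":2,"roll":0}
    - {"claw":0,"x":0,"y":0,"z":2,"roll":0}
    - {"claw":0,"x":0,"y":0,"z":2,"roll":0}

```text
t: 6.7
tool_pos: [0.4339, 0.2202, 0.3862]
tool_rot: [0.695, 0.132, -0.695, 0.132]
wrist_force: [0.1, -0.2, -0.5]
opening: -0.004
```

Request:
step_arm:
  increments:
    - {"claw":0,"x":1,"y":-3,"z":0,"roll":0}
    - {"claw":0,"x":1.5,"y":-3,"z":0,"roll":0}
    - {"claw":0,"x":1.5,"y":-3,"z":0,"roll":0}
    - {"claw":0,"x":1.5,"y":-3,"z":0,"roll":0}
    - {"claw":0,"x":1.5,"y":-3,"z":0,"roll":0}
    - {"claw":0,"x":1.5,"y":-3,"z":0,"roll":0}
    - {"claw":0,"x":1.5,"y":-3,"z":0,"roll":0}
    - {"claw":0,"x":1.5,"y":-3,"z":0,"roll":0}
    - {"claw":0,"x":0.8,"y":-3,"z":0,"roll":0}
    - {"claw":0,"x":0,"y":-0.4,"z":0,"roll":0}

```text
t: 7.7
tool_pos: [0.5576, -0.0584, 0.3852]
tool_rot: [0.695, 0.129, -0.695, 0.13]
wrist_force: [-0.5, -1.0, -0.1]
opening: -0.001
```

Request:
step_arm:
  increments:
    - {"claw":0,"x":0,"y":0,"z":-1,"roll":0}
    - {"claw":0,"x":0,"y":0,"z":-1,"roll":0}
    - {"claw":0,"x":0,"y":0,"z":-1,"roll":0}
    - {"claw":0,"x":0,"y":0,"z":0,"roll":0}
    - {"claw":0,"x":0,"y":0,"z":0,"roll":0}

```text
t: 8.2
tool_pos: [0.5568, -0.0531, 0.3542]
tool_rot: [-0.694, -0.132, 0.695, -0.132]
wrist_force: [-0.0, 0.2, 0.2]
opening: 0.004
```

```bash
python3 look.py v1 .557 -.054 .116
```

```text
t 8.2 tcp [ 0.5568 -0.0531  0.3542] tip [ 0.5566 -0.053   0.1812] open 0.004211520231391877 ax [-0.001  0.    -1.   ] F [-0.   0.2  0.2]
top [241.2 182.2] [240.5 179.8]
origin [201 122]
side [244.5 183.1] [244.1 165.4]
origin [204 123]
```

View pics/v1.png

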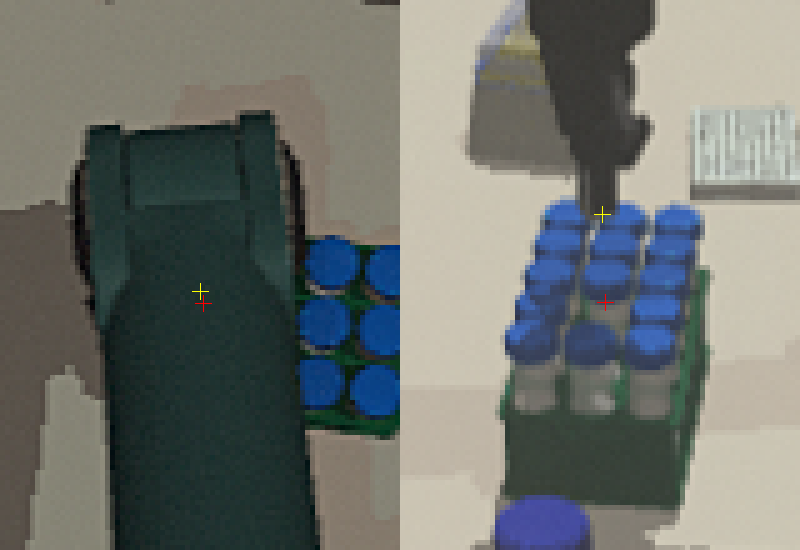

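In the side view the tip, at column ~598 of the crop, lines up with the gap between the middle-row caps at (608,275) and (592,342), whose centre is ~(600,308). I lower 3.5 cm and hold.

Request:
step_arm:
  increments:
    - {"claw":0,"x":0,"y":-0.1,"z":-1,"roll":0}
    - {"claw":0,"x":0,"y":0,"z":-1.5,"roll":0}
    - {"claw":0,"x":0,"y":0,"z":-1,"roll":0}
    - {"claw":0,"x":0,"y":0,"z":0,"roll":0}
    - {"claw":0,"x":0,"y":0,"z":0,"roll":0}
    - {"claw":0,"x":0,"y":0,"z":0,"roll":0}
    - {"claw":0,"x":0,"y":0,"z":0,"roll":0}
    - {"claw":0,"x":0,"y":0,"z":0,"roll":0}
    - {"claw":0,"x":0,"y":0,"z":0,"roll":0}
    - {"claw":0,"x":0,"y":0,"z":0,"roll":0}

```text
t: 9.3
tool_pos: [0.5569, -0.0549, 0.3199]
tool_rot: [0.695, 0.132, -0.695, 0.132]
wrist_force: [-0.5, -1.3, -0.2]
opening: 0.004
```

```bash
python3 look.py v2 .557 -.054 .116
```

```text
t 9.3 tcp [ 0.5569 -0.0549  0.3199] tip [ 0.557  -0.0549  0.1469] open 0.004395674822344218 ax [ 0. -0. -1.] F [-0.5 -1.3 -0.2]
top [241.2 182.2] [241.4 181. ]
origin [201 122]
side [244.5 183.1] [244.3 174.6]
origin [204 123]
```

View pics/v2.png

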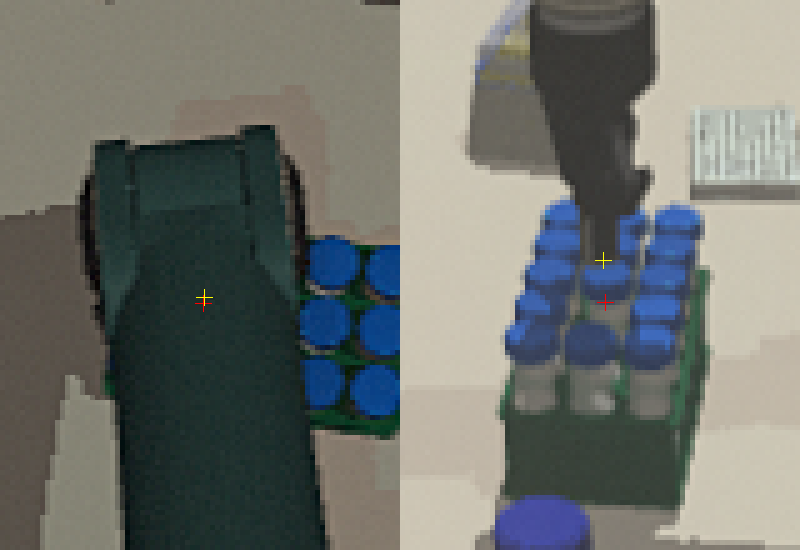

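Request:
step_arm:
  increments:
    - {"claw":0,"x":0,"y":0,"z":0,"roll":0}
    - {"claw":0,"x":0,"y":0,"z":0,"roll":0}
    - {"claw":0,"x":0,"y":0,"z":0,"roll":0}
    - {"claw":0,"x":0,"y":0,"z":0,"roll":0}
    - {"claw":0,"x":0,"y":0,"z":0,"roll":0}
    - {"claw":0,"x":0,"y":0,"z":0,"roll":0}
    - {"claw":0,"x":0,"y":0,"z":0,"roll":0}
    - {"claw":0,"x":0,"y":0,"z":0,"roll":0}
    - {"claw":0,"x":0,"y":0,"z":0,"roll":0}
    - {"claw":0,"x":0,"y":0,"z":0,"roll":0}

```text
t: 10.4
tool_pos: [0.5569, -0.0549, 0.3197]
tool_rot: [-0.695, -0.132, 0.695, -0.132]
wrist_force: [-0.1, -0.2, 1.0]
opening: -0.001
```

The tip is 3 cm above the cap level and in line with the vacancy column, and it overlaps the cap behind it only by perspective. After one more short hold I hand the job in.

Request:
step_arm:
  increments:
    - {"claw":0,"x":0,"y":0,"z":0,"roll":0}
    - {"claw":0,"x":0,"y":0,"z":0,"roll":0}
    - {"claw":0,"x":0,"y":0,"z":0,"roll":0}
    - {"claw":0,"x":0,"y":0,"z":0,"roll":0}
    - {"claw":0,"x":0,"y":0,"z":0,"roll":0}

```text
t: 10.9
tool_pos: [0.5569, -0.0549, 0.3197]
tool_rot: [-0.695, -0.132, 0.695, -0.132]
wrist_force: [0.1, -0.0, 0.3]
opening: 0.007
```

```bash
python3 -c "
from bench import ctrl
s=ctrl.state();print(s['t'],s['tool_pos'],s['wrist_force']);print(ctrl.job_done())"
```

```text
10.9 [ 0.5569077  -0.05492318  0.31970966] [ 0.05429165 -0.04807551  0.29598338]
the job is handed in; nothing more can be done
None
```

I pointed with the closed fingers downward in the order asked and handed the job in at 10.9 s, still pointing at the empty hole.

- **Lone tube:** the tips were at about (0.434, 0.220, 0.142), 3 cm above the cap, and held for about 2 s.
- **Empty hole:** the tips were at about (0.557, -0.055, 0.147), 3 cm above the level of the caps around it, and held for over 2 s. The hole is in the middle row, second from the left.

**Checks:**
- **Contact:** the wrist force stayed within about 1.5 N, the size of its noise. The pictures showed nothing touched or moved.
- **Centring:** the two cameras disagreed by about 5 mm in x, so I aimed between them. The side view showed both holds centred to about 2–3 mm. The arm hid both targets from the top camera, so it could not confirm this.
- **Refused move:** my first move call was refused because its rows had fields missing, and it moved nothing.

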